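Fit the fitting-room lamp in its leaning bayonet socket

TASK

Switch the supply off by bringing its toggle lever right over towards the robot. Only then take the tubular LED lamp out of the button box, enter its two side pins in the slots of the leaning brass socket, push it firmly down along the socket's axis and, still pushing, turn it clockwise as far as it goes so that it springs back up locked, and let go of it. Leave the brush, roller, spring clamp and buckle where they are.

Things in the scene. Friction and masses are not known exactly. Their poses are not given: they have to be found in the camera images.
- lamp_centre (a point): Loose tubular LED lamp, 134 mm long, 90 g, standing cap down in a box compartment (floor 6 mm above ledge). Point on its axis 67 mm above the flat cap end. From that end: metal cap 22 mm wide to 32 mm (first 4 mm bevelled), cone to 44 mm, round body 45-46 mm wide to 120 mm, domed top. z runs from cap to dome; x is the line of its two pins; a half turn about z is equivalent.
- lamp_pins (a point): Same lamp, same axes: point on its axis 7 mm above the cap end, at the level of its two side pins (5 mm thick, along +x and -x, reaching 16.5 mm from the axis; the only parts that stick out of the cap).
- socket_mouth (a point): Mouth centre of the fixed brass bayonet socket, a tube of 25 mm bore, 34 mm outside, on a white ceramic wedge. z points out along its axis, 35 deg from vertical; x is the line of the two entry slots, 9 mm wide, cut through the wall from the rim down. Lamp play in the bore 1.6 mm.
- socket: The same socket, same axes, origin 44 mm below the mouth. Its slots are J-shaped: push the pins' centres 17 to 22 mm below the mouth (bottom at 22.5), then turn the lamp clockwise looking into the mouth (negative about z) 65 deg, to a stop at about 72; eased, it springs up with pins in notches, centres 12.5 mm below the mouth, locked. The other way is blocked.
- plunger (a joint): Sprung brass plate inside the socket, travel in m: 0 up, its face 15 mm below the mouth, where it meets the lamp's cap end. It pushes back with 2 N plus 0.9 N per mm: about 10 N where the pins pass under the catch, 15 N at the bottom, 6 N when locked.
- holder: Fixed base of the socket: wooden plate 110 x 100 x 14 mm with a ceramic wedge; origin at the centre of its underside. The socket leans towards its -x side; the mouth is 94 mm above the ledge, 25 mm to -x of the origin. Two 8 mm brass shade posts stand parallel to the socket's axis, 60 mm to either side of it (its +y, -y), ending 41 mm beyond the mouth.
- button_box: Fixed wooden button box, 64 (x) by 196 (y) mm, 50 mm high, open on top; three compartments in a row along its y, centres 63 mm apart, the middle one at the origin, walls 6 mm. Origin at the centre of its underside. One compartment holds the lamp, the others the brush and the roller.
- switch_tip (a point): Centre of the 26 mm ball on the end of the supply switch's toggle lever, 60 mm from its pivot, 70 to 85 mm above the ledge.
- switch_base: Fixed block of the supply switch, 70 (x) by 50 (y) by 25 mm, origin at the centre of its underside; the lever pivots 22 mm above the origin and swings in the block's x-z plane.
- switch (a joint): Toggle lever angle in rad: 0 (leaning to the block's -x side, the robot's side) is off, 1.0 (leaning to +x, away) is on. Light friction; it stays where left.
- brush_centre (a point): Bystander: clothes brush standing bristles down in the box, 118 mm tall, head 36 x 26 mm, handle 24 mm thick; point half-way up.
- roller_centre (a point): Bystander: lint roller standing in the box, 112 mm tall, 38 mm in diameter, thin handle up; point half-way up.
- clamp: Bystander: loose steel spring clamp lying flat, about 125 x 65 x 16 mm; origin near its middle, on the ledge.
- buckle: Bystander: loose silver sash buckle lying flat, 71 x 61 x 7 mm; origin at its centre, on the ledge.
Things that resemble listed ones, but are neither listed nor needed, are in the scene too. Leave any orange or purple look-alike of the switch_base alone.

How it is judged:
By the outcome, as a careful person would: the job done as asked, in the order asked, and still so for the second after the job is handed in, with the robot touching nothing.
It also fails if it takes over 50 s, if anything falls off the work surface, if the arm or the gripper's body presses on something with over 40 N, if the wrist force passes 120 N, or if a joint passes its speed limit or range.

ROBOT

A 6-joint arm with a two-finger parallel gripper is mounted at the origin on the work surface. World frame = base frame: x ahead of the robot, y to its left, z up, the work surface at z = 0. Lengths are in m, angles in rad, forces in N, time in s.
With the tool pointing down it reaches from about 0.375 to 0.9 m from the base axis. Payload 3.1 kg.
Tool frame: the origin (TCP) lies at the very end of the fingers, on their centre line; the grasp point (between the pads) lies 19 mm behind it; z points along the fingers, y is the line along which they close (so a half turn about z gives the same grasp; the last joint's range is limited). The gripper opens to 85 mm and grips with 20 to 120 N. Pads are 22 mm wide; open, the fingers measure 114 mm over their backs; the gripper's body (76 mm by 85 mm) begins 54 mm behind the grasp point. The pads swing forward as they close: fully open they stand 13 mm farther back than shut.
Start: joints at [-1.48, 0.527, 1.433, -0, 1.181, -0.178], TCP at [0.166, -0.603, 0.231] pointing down, gripper open.
Joint ranges: [-3.08, 3.08], [-0.75, 2.2], [0.22, 2.44], [-1.43, 4.57], [0, 2.65], [-2.85, 2.85]. Speed limits (rad/s): [2.79, 2.79, 3.14, 3.14, 3.14, 3.14].

INTERFACE

Orientations are given as a unit quaternion [w, x, y, z].
In Python, from station import manip, viewer gives the robot as it stands.
- The arm moves only by the tool drive_tool, never from a script. Its arguments are lists of equal length, an entry for each row: "slide": the shift along the world's x, y, z normalised to -1 to 1, where 1 is 0.3 m, a list of three; "dr": the turn, a rotation vector about the world's x, y, z normalised to -1 to 1, where 1 is 2 rad, a list of three; "jaw": the gripper's target within -1 to 1 (shut at 1, half-way at 0, fully open at -1). A call has exactly 8 rows; each row shifts and turns the commanded pose from where the row before left it; what a row does not reach is not made up. A row lasts 1/10 s, in which the tool goes at most 50 mm and 8.59 degrees, less where a joint would pass 70% of its speed; a pose out of reach is approached as far as the arm can. A call with a number of a shift or a turn outside -1 to 1 is refused whole. A call with a gripper value outside its range is refused whole. The fingers move at their own pace and stop on an object; "newtons" is the grip in N (left out, the last holds). Time passes only in rows, so rows that do not move let the fingers close, or fill a call up. It gives the time, the measured TCP pose, the force, the opening and the grip force at its end, in the units of the state.
- manip.get_state(): the state, without advancing time (a new reading comes with each control period).
- viewer.snapshot(name): name is "side" or "top"; returns a dict with "img" (400x640x3 uint8, red, green, blue), "fx", "fy", "cx", "cy" (pixels), "dist_coeffs" ([k1, k2, p1, p2, k3] as OpenCV has them; the pictures are not rectified), "R" (3x3) and "t" (3): a world point X has camera coordinates R X + t. Camera axes: x right, y down, z forward; pixel columns grow to the right and rows downward; lengths in m; the calibration is good to about 2 mm. A picture is of the moment at which its call begins. There is no depth.
- manip.hand_in(): hands the job in; it is judged then, once.
The state is a dict: "t": time; "joints": joint angles; "joint_velocities": joint speeds; "tau": joint torques, N m; "position": TCP position; "tool_rot": TCP orientation; "contact_force": force on the tool from outside, world axes, zero at the start; "moment": the same for the moment, N m; "finger_gap": opening from 0.0 (shut) to 1.0 (fully open); "grip_force": force on a finger pad.
Only numpy, scipy, OpenCV 4.12 (cv2) and the standard library are available. Lean on these libraries where they do the work, as an engineer would, in place of code of your own. Each camera call takes 0.05 s, during which the arm holds its last target. There are 200 camera calls.

## Working session

There is one attempt and no reset: what is moved stays moved. The work goes in short steps, Python scripts to look and compute and a tool call to move; the robot and the scene stay as the last step left them, time stands still between calls to the robot, and variables do not carry over. Pictures are saved under pics/ and viewed, at most 10 in all, crops included, and the job is handed in when it is done.

Besides the shell and the picture viewer there is one more tool, called after "Request:" as a command line: name --argument value ..., lists and objects as JSON in quotes. drive_tool: Moves the arm, as the interface text tells. Scaled input: -1 to 1 covers 0.3 m each way for a shift and 2 rad each way for a turn. Its arguments: {"type":"object","properties":{"slide":{"type":"array","items":{"type":"array","items":{"type":"number","minimum":-1,"maximum":1}}},"dr":{"type":"array","items":{"type":"array","items":{"type":"number","minimum":-1,"maximum":1}}},"jaw":{"type":"array","items":{"type":"number"}},"newtons":{"type":"number"}},"required":["slide","dr","jaw"]}

```bash
mkdir -p pics; cat > h.py <<'E'
import numpy as np, cv2
from station import manip, viewer
def snap(n,tag):
    s=viewer.snapshot(n); cv2.imwrite(f'pics/{tag}.png',s['img'][:,:,::-1]); np.save(f'pics/{tag}.npy',s,allow_pickle=True); return s
def load(tag): return np.load(f'pics/{tag}.npy',allow_pickle=True).item()
def K(s): return np.array([[s['fx'],0,s['cx']],[0,s['fy'],s['cy']],[0,0,1.]])
def ray(s,uv):
    p=cv2.undistortPoints(np.array([[uv]],float),K(s),np.array(s['dist_coeffs'],float))[0,0]
    R=np.array(s['R']);t=np.array(s['t']); d=R.T@np.array([p[0],p[1],1]); return -R.T@t,d/np.linalg.norm(d)
def onz(s,uv,z):
    o,d=ray(s,uv); return o+d*(z-o[2])/d[2]
def two(s1,u1,s2,u2):
    o1,d1=ray(s1,u1);o2,d2=ray(s2,u2)
    a=np.linalg.lstsq(np.c_[d1,-d2],o2-o1,rcond=None)[0]
    p,q=o1+a[0]*d1,o2+a[1]*d2; return (p+q)/2,np.linalg.norm(p-q)
def proj(s,X):
    R=np.array(s['R']); return cv2.projectPoints(np.array(X,float).reshape(-1,1,3),cv2.Rodrigues(R)[0],np.array(s['t'],float),K(s),np.array(s['dist_coeffs'],float))[0][:,0]
E
python3 -c "
from h import *
a=snap('side','s0');b=snap('top','t0')
for s in(a,b): print(s['fx'],s['cx'],s['cy'],s['dist_coeffs'],-np.array(s['R']).T@s['t'],np.array(s['R']).round(3).tolist())
print(manip.get_state())
for n in 's0','t0':
  i=cv2.imread(f'pics/{n}.png'); cv2.imwrite(f'pics/{n}b.png',cv2.resize(i,(800,500),interpolation=cv2.INTER_CUBIC))
"
```

```text
456.76522800604573 322.7806053323595 199.42189146947575 [-0.04168917  0.          0.          0.          0.        ] [ 0.30114729 -0.84070434  0.68900549] [[0.958, -0.285, 0.01], [-0.143, -0.512, -0.847], [0.247, 0.81, -0.532]]
399.3072160503972 320.8634334002414 200.41672925146827 [0.01500406 0.         0.         0.         0.        ] [0.44546529 0.02751542 1.22645433] [[-0.011, -1.0, 0.003], [-0.993, 0.01, -0.114], [0.114, -0.004, -0.994]]
{'t': 0.1, 'joints': array([-1.48049734e+00,  5.28374327e-01,  1.43378767e+00, -2.32107016e-05,
        1.18141253e+00, -1.78492381e-01]), 'joint_velocities': array([-1.19943750e-03, -5.36479681e-04, -2.16279465e-03,  3.11179469e-04,
        8.88239286e-04,  3.53826067e-05]), 'tau': array([ 1.08787028e-04, -4.43303311e+01, -1.78585786e+01, -1.60500485e-04,
        3.86907341e-03,  5.98766221e-06]), 'position': array([ 0.16594575, -0.60188785,  0.23042649]), 'tool_rot': array([-9.90448883e-04,  9.90981407e-01,  1.33995777e-01,  3.29611748e-05]), 'contact_force': array([-0.43601596,  0.79034875,  0.63023895]), 'moment': array([-0.00924855, -0.04046184, -0.00184564]), 'grip_force': 0.0, 'finger_gap': 0.9986024147433187}
```

View pics/s0b.png

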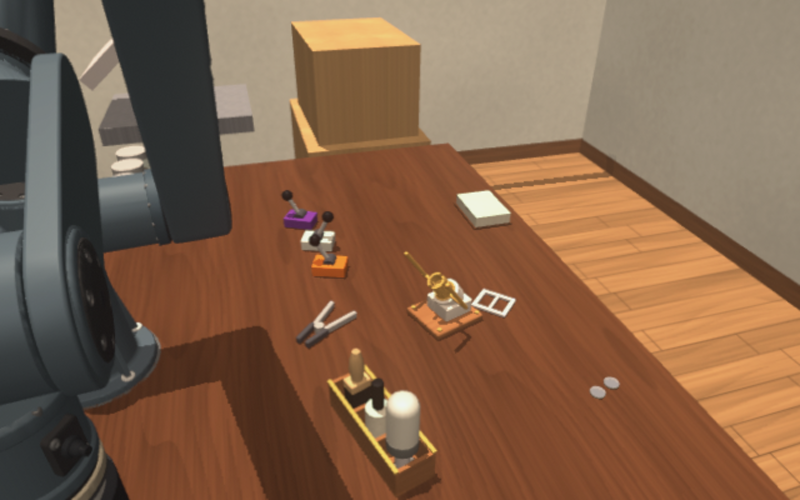

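View pics/t0b.png

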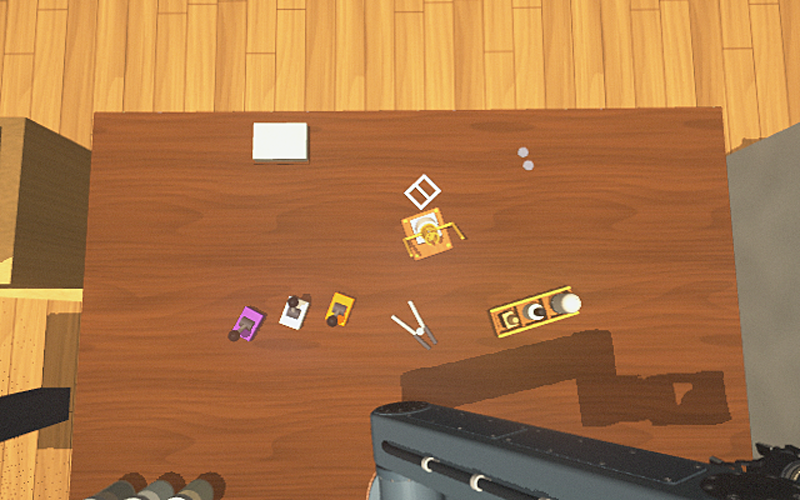

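Candidates for the switch (800 px pictures, top/side): white (295,312)/(318,240), orange (339,309)/(330,265), purple (246,323)/(300,218). I choose the white one: its lever leans away, and the other two are excluded by colour. The lamp is the white dome at (566,303)/(403,425), while (535,310)/(377,410) is the roller and (512,318)/(357,370) the brush. The socket is at (428,233)/(442,288).

```bash
python3 -c "
from h import *
t=cv2.imread('pics/t0.png');s=cv2.imread('pics/s0.png')
def c(i,x,y,w,h,k): return cv2.resize(i[y:y+h,x:x+w],(w*k,h*k),interpolation=cv2.INTER_CUBIC)
a=np.zeros((600,800,3),np.uint8)
a[:300,:400]=c(t,310,155,80,60,5)      # socket top
a[:300,400:]=c(s,315,195,80,60,5)      # socket side
a[300:,:300]=c(t,385,220,100,100,3)    # box top
a[300:,300:550]=c(t,180,230,50,60,5)   # switch top
a[300:,550:800]=c(s,230,160,50,60,5)
cv2.imwrite('pics/c1.png',a)"
```

```text
(no output)
```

View pics/c1.png

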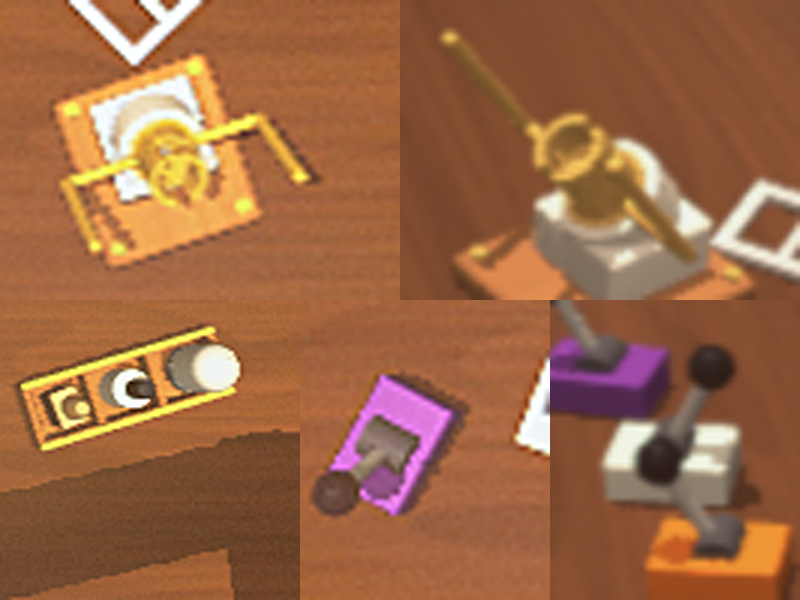

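The crop confirms the white switch with its lever leaning away, and a dome-topped lamp in the −y compartment. The socket's rim slots are too coarse to read, so I'll average frames and enlarge.

```bash
cat > m1.py <<'E'
from h import *
t=load('t0');s=load('s0')
np.set_printoptions(precision=4,suppress=True)
print('ball',two(t,(234.4,240.8),s,(262.2,173.4)), onz(t,(234.4,240.8),.075))
# masks: white block bottom/top
def blob(im,lo,hi,roi):
    x,y,w,h=roi; m=cv2.inRange(cv2.cvtColor(im,cv2.COLOR_RGB2HSV),lo,hi); z=np.zeros_like(m); z[y:y+h,x:x+w]=m[y:y+h,x:x+w]
    c=max(cv2.findContours(z,0,2)[0],key=cv2.contourArea); return c
c=blob(t['img'],(0,0,150),(180,70,255),(215,225,40,45)); r=cv2.minAreaRect(c); print('white',r,cv2.boxPoints(r))
P=[onz(t,p,.025)for p in cv2.boxPoints(r)]; print(np.array(P), 'c',np.mean(P,0))
dome=cv2.minEnclosingCircle(blob(t['img'],(0,0,170),(180,60,255),(440,225,35,35))); print('dome',dome)
d2=blob(s['img'],(0,0,130),(180,90,255),(300,305,45,62));print('side lamp',cv2.boundingRect(d2))
print('lamp ~',onz(t,dome[0],.115))
# socket from tips
f=lambda x,y:(310+x/5,155+y/5)
L=onz(t,f(96,246),.1276);Rr=onz(t,f(305,178),.1276);print('tips',L,Rr,np.linalg.norm(L-Rr))
y=(L-Rr);y/=np.linalg.norm(y);h=np.array([-y[1],y[0],0]);h*=-np.sign(h[0]);
a=np.array([0,0,np.cos(np.radians(35))])+h*np.sin(np.radians(35));mouth=(L+Rr)/2-.041*a
print('y',y,'lean',h,'mouth',mouth)
X=[mouth,L,Rr]+[p-.08*a for p in(L,Rr)]
print('top crop',(proj(t,X)-[310,155])*5,'side crop',(proj(s,X)-[315,195])*5+[400,0])
# box rim corners
g=lambda x,y:onz(t,(385+x/3,220+y/3),.05)
C=np.array([g(22,387-300),g(212,330-300),g(237,390-300),g(42,447-300)]);print('box',C,C.mean(0),np.linalg.norm(C[0]-C[1]),np.linalg.norm(C[0]-C[3]))
# averaged mouth crops
A=np.zeros((600,800,3),np.uint8)
for k,(n,(u,v)) in enumerate((('top',(344.5,188)),('side',(349.5,224)))):
    im=np.mean([viewer.snapshot(n)['img'].astype(float) for _ in range(8)],0).astype(np.uint8)[:,:,::-1]
    A[:400,400*k:400*k+400]=cv2.warpAffine(im,np.float32([[16,0,200-16*u],[0,16,200-16*v]]),(400,400),flags=cv2.INTER_CUBIC)
cv2.imwrite('pics/m1.png',A[:400])
E
python3 m1.py
```

```text
ball (array([0.463 , 0.2716, 0.0743]), np.float64(0.0003482654823443729)) [0.4632 0.2715 0.075 ]
white ((234.78765869140625, 249.73287963867188), (16.970966339111328, 23.525272369384766), 20.556045532226562) [[222.7123 257.7671]
 [230.9726 235.7397]
 [246.863  241.6986]
 [238.6027 263.726 ]]
[[0.4142 0.316  0.025 ]
 [0.4792 0.2925 0.025 ]
 [0.4609 0.2449 0.025 ]
 [0.3961 0.2686 0.025 ]] c [0.4376 0.2805 0.025 ]
dome ((456.5536804199219, 242.21812438964844), 7.656649589538574)
side lamp (300, 312, 36, 48)
lamp ~ [ 0.4523 -0.3514  0.115 ]
tips [ 0.5603 -0.0002  0.1276] [ 0.5971 -0.1168  0.1276] 0.12227954483301093
y [-0.3009  0.9537  0.    ] lean [-0.9537 -0.3009  0.    ] mouth [ 0.6011 -0.0514  0.094 ]
top crop [[183.1488 180.2834]
 [ 96.     246.    ]
 [305.     178.    ]
 [ 68.9212 183.8893]
 [265.6097 120.1613]] side crop [[564.128  147.839 ]
 [445.695   39.3375]
 [609.5141 170.6367]
 [522.8197 125.9542]
 [683.8105 257.0483]]
box [[ 0.4348 -0.185   0.05  ]
 [ 0.4884 -0.3727  0.05  ]
 [ 0.4299 -0.3941  0.05  ]
 [ 0.377  -0.2026  0.05  ]] [ 0.4325 -0.2886  0.05  ] 0.19518394945338086 0.06046607065783606
```

View pics/m1.png

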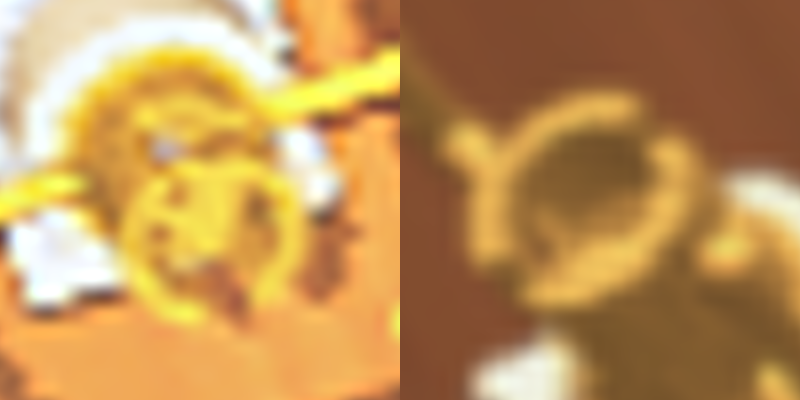

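The side enlargement shows both rim slots clearly, at (648,128) and (508,272), with the mouth centre near (579,200). The top view shows one slot near (237,295) and the ring centre near (213,240).

```bash
cat > m2.py <<'E'
from h import *
np.set_printoptions(precision=4,suppress=True)
t=load('t0');s=load('s0')
S=lambda x,y:(349.5+(x-600)/16,224+(y-200)/16); T=lambda x,y:(344.5+(x-200)/16,188+(y-200)/16)
print('mouth 2view',two(t,T(213,240),s,S(579,200)))
h=np.array([-.9537,-.3009,0]);a=np.array([0,0,np.cos(np.radians(35))])+h*np.sin(np.radians(35))
print('side on z=.094',onz(s,S(579,200),.094),'top',onz(t,T(213,240),.094))
m=onz(s,S(579,200),.094)
P=[]
for p in((648,128),(508,272)):
    o,d=ray(s,S(*p)); P.append(o+d*((m-o)@a)/(d@a))
P=np.array(P);x=P[0]-P[1];print(P,np.linalg.norm(x),x/np.linalg.norm(x))
hy=np.cross(a,[0.3009,-.9537,0]);x/=np.linalg.norm(x)
ey=np.array([-.3009,.9537,0]);ex=np.cross(ey,a);print('slot angle from ex(toward holder +x) about a:',np.degrees(np.arctan2(x@ey,x@ex)))
print('lamp dome side check',proj(s,[[.4523,-.3514,.14],[.4523,-.3514,.05]]))
E
python3 m2.py
```

```text
mouth 2view (array([ 0.6031, -0.0478,  0.0927]), np.float64(0.0003482465948743297))
side on z=.094 [ 0.6027 -0.0495  0.094 ] top [ 0.6028 -0.0477  0.094 ]
[[ 0.6138 -0.0463  0.1021]
 [ 0.5914 -0.0525  0.0858]] 0.02843145446386592 [0.789  0.2208 0.5734]
slot angle from ex(toward holder +x) about a: -1.5360955691781302
lamp dome side check [[322.6352 320.3712]
 [322.097  357.4331]]
```

Measured values: ball (0.463, 0.272, 0.074), block x-axis at yaw −20°, lamp about (0.451, −0.350), mouth (0.603, −0.049, 0.094) with slots along the lean direction. All agree with the given sizes, so I'm setting out for the switch.

Request:
drive_tool --slide '[[0.094, 0.13, 0], [0.094, 0.13, 0], [0.094, 0.13, 0], [0.094, 0.13, 0], [0.094, 0.13, 0], [0.094, 0.13, 0], [0.094, 0.13, 0], [0.094, 0.13, 0]]' --dr '[[0, 0, 0.03], [0, 0, 0.03], [0, 0, 0.03], [0, 0, 0.03], [0, 0, 0.03], [0, 0, 0.03], [0, 0, 0.03], [0, 0, 0.03]]' --jaw '[1, 1, 1, 1, 1, 1, 1, 1]' --newtons 60

```text
t: 1.7
position: [0.3926, -0.289, 0.2316]
tool_rot: [0.0, 0.93, 0.367, 0.0]
contact_force: [0.2, -0.7, 0.1]
finger_gap: 0.0
grip_force: 0.0
```

Request:
drive_tool --slide '[[0.033, 0.16, 0], [0.033, 0.16, 0], [0.033, 0.16, 0], [0.033, 0.16, 0], [0.033, 0.16, 0], [0.033, 0.16, 0], [0.033, 0.16, 0], [0.033, 0.16, 0]]' --dr '[[0, 0, 0.03], [0, 0, 0.03], [0, 0, 0.03], [0, 0, 0.03], [0, 0, 0.03], [0, 0, 0.03], [0, 0, 0.03], [0, 0, 0.03]]' --jaw '[1, 1, 1, 1, 1, 1, 1, 1]'

```text
t: 2.5
position: [0.4711, 0.0955, 0.2317]
tool_rot: [0.0, 0.816, 0.578, 0.0]
contact_force: [0.8, 0.1, 0.4]
finger_gap: -0.003
grip_force: 0.0
```

Request:
drive_tool --slide '[[0.027, 0.135, 0], [0.027, 0.135, 0], [0.027, 0.135, 0], [0.027, 0.135, 0], [0, 0, -0.145], [0, 0, -0.145], [0, 0, -0.145], [0, 0, -0.145]]' --dr '[[0, 0, 0], [0, 0, 0], [0, 0, 0], [0, 0, 0], [0, 0, 0], [0, 0, 0], [0, 0, 0], [0, 0, 0]]' --jaw '[1, 1, 1, 1, 1, 1, 1, 1]'

```text
t: 3.3
position: [0.5036, 0.2559, 0.0561]
tool_rot: [0.0, 0.817, 0.577, 0.001]
contact_force: [0.3, 0.5, -0.3]
finger_gap: -0.005
grip_force: 0.0
```

Request:
drive_tool --slide '[[-0.025, 0.009, 0], [-0.025, 0.009, 0], [-0.025, 0.009, 0], [-0.025, 0.009, 0], [-0.025, 0.009, 0], [-0.025, 0.009, 0], [-0.025, 0.009, 0], [-0.02, 0.007, 0]]' --dr '[[0, 0, 0], [0, 0, 0], [0, 0, 0], [0, 0, 0], [0, 0, 0], [0, 0, 0], [0, 0, 0], [0, 0, 0]]' --jaw '[1, 1, 1, 1, 1, 1, 1, 1]'

```text
t: 4.1
position: [0.4438, 0.2769, 0.0576]
tool_rot: [-0.0, 0.817, 0.577, 0.0]
contact_force: [1.3, 0.8, -0.7]
finger_gap: -0.001
grip_force: 0.6
```

```bash
python3 -c "
from h import *
s=snap('side','s1')
i=cv2.imread('pics/s1.png')[130:230,210:310]
cv2.imwrite('pics/s1c.png',cv2.resize(i,(500,500),interpolation=cv2.INTER_CUBIC));print((proj(s,[[.4105,.2903,.0747],[.4647,.2707,.0747]])-[210,130])*5)"
```

```text
[[161.97492196 213.03930645]
 [264.5250539  216.80242433]]
```

View pics/s1c.png

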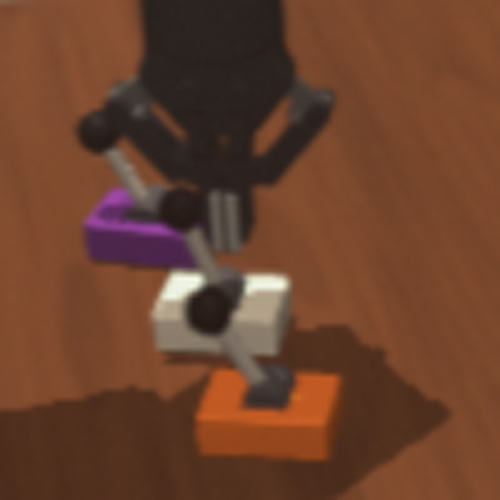

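The white switch's ball is now at (182,208) in the crop, leaning towards the robot but about 10 mm short of the off position near (162,213). I'll keep pushing until I feel the stop.

Request:
drive_tool --slide '[[-0.009, 0.0033, 0], [-0.009, 0.0033, 0], [-0.009, 0.0033, 0], [-0.006, 0.002, 0], [0, 0, 0], [0, 0, 0], [0, 0, 0], [0, 0, 0]]' --dr '[[0, 0, 0], [0, 0, 0], [0, 0, 0], [0, 0, 0], [0, 0, 0], [0, 0, 0], [0, 0, 0], [0, 0, 0]]' --jaw '[1, 1, 1, 1, 1, 1, 1, 1]'

```text
t: 4.95
position: [0.4352, 0.28, 0.0573]
tool_rot: [0.0, 0.817, 0.576, 0.0]
contact_force: [2.5, -0.4, -2.8]
finger_gap: -0.0
grip_force: 1.4
```

Request:
drive_tool --slide '[[-0.006, 0.002, 0], [-0.006, 0.002, 0], [0, 0, 0], [0, 0, 0], [0, 0, 0], [0, 0, 0], [0, 0, 0], [0, 0, 0]]' --dr '[[0, 0, 0], [0, 0, 0], [0, 0, 0], [0, 0, 0], [0, 0, 0], [0, 0, 0], [0, 0, 0], [0, 0, 0]]' --jaw '[1, 1, 1, 1, 1, 1, 1, 1]'

```text
t: 5.75
position: [0.4349, 0.2804, 0.0574]
tool_rot: [0.002, 0.817, 0.577, 0.003]
contact_force: [9.0, -8.1, -6.2]
finger_gap: -0.008
grip_force: 5.5
```

Request:
drive_tool --slide '[[0.04, -0.015, 0], [0.04, -0.015, 0], [0, 0, 0.147], [0, 0, 0.147], [0, 0, 0.147], [0, 0, 0.147], [0, -0.16, 0], [0, -0.16, 0]]' --dr '[[0, 0, 0], [0, 0, 0], [0, 0, 0], [0, 0, 0], [0, 0, 0], [0, 0, 0], [0, 0, 0.031], [0, 0, 0.031]]' --jaw '[1, 1, 1, 1, 1, 1, 1, 1]'

```text
t: 6.55
position: [0.4559, 0.1764, 0.2358]
tool_rot: [0.001, 0.778, 0.628, 0.002]
contact_force: [0.4, -0.4, -0.9]
finger_gap: -0.003
grip_force: 0.0
```

Request:
drive_tool --slide '[[0, -0.16, 0], [0, -0.16, 0], [0, -0.16, 0], [0, -0.16, 0], [0, -0.16, 0], [0, -0.16, 0], [0, -0.16, 0], [0, -0.16, 0]]' --dr '[[0, 0, 0.031], [0, 0, 0.031], [0, 0, 0.031], [0, 0, 0.031], [0, 0, 0.031], [0, 0, 0.031], [0, 0, 0.031], [0, 0, 0.031]]' --jaw '[-1, -1, -1, -1, -1, -1, -1, -1]'

```text
t: 7.35
position: [0.4546, -0.2094, 0.2339]
tool_rot: [-0.001, 0.602, 0.799, 0.001]
contact_force: [0.7, 0.6, 0.8]
finger_gap: 0.999
grip_force: 0.0
```

```bash
python3 -c "
from h import *
snap('top','t2');s=snap('side','s2')
i=cv2.imread('pics/s2.png')[150:220,230:300];j=cv2.imread('pics/t2.png')[210:280,380:480]
a=np.zeros((420,800,3),np.uint8);a[:,:420]=cv2.resize(i,(420,420),interpolation=2);a[:266,420:]=cv2.resize(j,(380,266),interpolation=2)
cv2.imwrite('pics/c2.png',a);print((proj(s,[[.4105,.2903,.0747],[.4647,.2707,.0747]])-[230,150])*6, manip.get_state()['joints'])"
```

```text
[[ 74.36990635 135.64716774]
 [197.43006468 140.16290919]] [-6.60388736e-01  3.60059693e-01  1.73076372e+00 -9.80551988e-04
  1.04675571e+00 -9.32058595e-01]
```

View pics/c2.png

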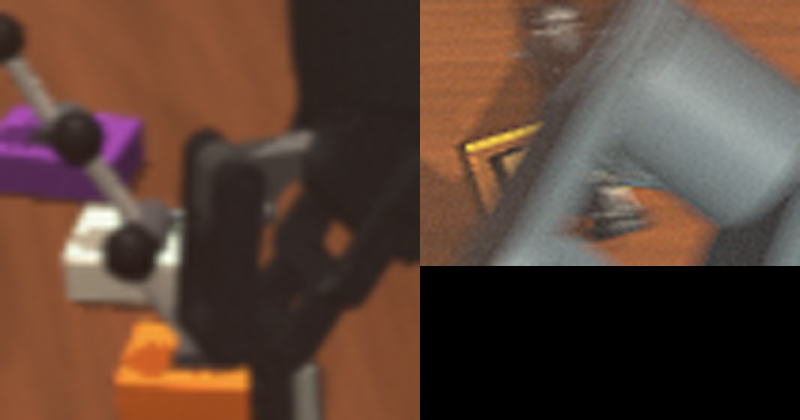

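The white ball sits at (75,137), exactly the off position, so the switch is off. Next is the lamp.

Request:
drive_tool --slide '[[-0.004, -0.156, 0], [-0.004, -0.156, 0], [-0.004, -0.156, 0], [0, 0, -0.1], [0, 0, -0.1], [0, 0, -0.1], [0, 0, -0.1], [0, 0, -0.1]]' --dr '[[0, 0, 0], [0, 0, 0], [0, 0, 0], [0, 0, 0], [0, 0, 0], [0, 0, 0], [0, 0, 0], [0, 0, 0]]' --jaw '[-1, -1, -1, -1, -1, -1, -1, -1]'

```text
t: 8.25
position: [0.4516, -0.3472, 0.0827]
tool_rot: [-0.001, 0.603, 0.798, 0.0]
contact_force: [0.3, 0.7, -0.6]
finger_gap: 0.995
grip_force: 0.0
```

Request:
drive_tool --slide '[[0, 0, 0], [0, 0, 0], [0, 0, 0], [0, 0, 0], [0, 0, 0], [0, 0, 0], [0, 0, 0], [0, 0, 0]]' --dr '[[0, 0, 0], [0, 0, 0], [0, 0, 0], [0, 0, 0], [0, 0, 0], [0, 0, 0], [0, 0, 0], [0, 0, 0]]' --jaw '[1, 1, 1, 1, 1, 1, 1, 1]' --newtons 60

```text
t: 9.05
position: [0.4525, -0.349, 0.0855]
tool_rot: [0.002, 0.602, 0.798, -0.0]
contact_force: [0.1, 1.1, 6.6]
finger_gap: 0.515
grip_force: 61.5
```

Gripped with an opening of about 44 mm. I'm lifting the lamp and showing its cap to the side camera to read the pin direction.

Request:
drive_tool --slide '[[0, 0, 0.08], [0, 0, 0.16], [0, 0, 0.16], [0, 0, 0.16], [-0.08, -0.055, 0.06], [-0.08, -0.055, 0.06], [-0.08, -0.055, 0.06], [-0.08, -0.055, 0.06]]' --dr '[[0, 0, 0], [0, 0, 0], [0, 0, 0], [0, 0, 0], [0, 0, -0.07], [0, 0, -0.07], [0, 0, -0.07], [0, 0, -0.07]]' --jaw '[1, 1, 1, 1, 1, 1, 1, 1]'

```text
t: 9.85
position: [0.3544, -0.414, 0.3246]
tool_rot: [-0.0, 0.801, 0.599, -0.0]
contact_force: [-0.3, 0.0, -0.3]
finger_gap: 0.516
grip_force: 61.4
```

Request:
drive_tool --slide '[[-0.069, -0.048, 0.07], [-0.069, -0.048, 0.07], [-0.069, -0.048, 0.07], [-0.069, -0.048, 0.07], [-0.069, -0.048, 0.07], [-0.069, -0.048, 0.07], [-0.069, -0.048, 0.07], [-0.069, -0.048, 0.07]]' --dr '[[-0.0685, -0.0248, 0], [-0.0685, -0.0248, 0], [-0.0685, -0.0248, 0], [-0.0685, -0.0248, 0], [-0.0685, -0.0248, 0], [-0.0685, -0.0248, 0], [-0.0685, -0.0248, 0], [-0.0685, -0.0248, 0]]' --jaw '[1, 1, 1, 1, 1, 1, 1, 1]'

```text
t: 10.65
position: [0.2243, -0.5082, 0.4632]
tool_rot: [0.454, 0.7, 0.537, -0.123]
contact_force: [0.3, 0.4, -1.3]
finger_gap: 0.514
grip_force: 61.5
```

Request:
drive_tool --slide '[[0, 0, 0], [0, 0, 0], [0, 0, 0], [0, 0, 0], [0, 0, 0], [0, 0, 0], [0, 0, 0], [0, 0, 0]]' --dr '[[-0.0685, -0.0248, 0], [0, 0, 0], [0, 0, 0], [0, 0, 0], [0, 0, 0], [0, 0, 0], [0, 0, 0], [0, 0, 0]]' --jaw '[1, 1, 1, 1, 1, 1, 1, 1]'

```text
t: 11.45
position: [0.2321, -0.5085, 0.4638]
tool_rot: [0.476, 0.686, 0.537, -0.12]
contact_force: [0.5, -1.1, -2.0]
finger_gap: 0.51
grip_force: 61.5
```

```bash
python3 -c "
from h import *
s=snap('side','s3');st=manip.get_state();print(st['position'],st['tool_rot'],st['joints'],st['finger_gap'])
from scipy.spatial.transform import Rotation as R
q=st['tool_rot'];M=R.from_quat([q[1],q[2],q[3],q[0]]).as_matrix();print(M)
c=st['position']+M[:,2]*.078;p=proj(s,[c])[0];print('cap px',p)
u,v=p.astype(int);x0=int(np.clip(u-50,0,540));y0=int(np.clip(v-50,0,300));print(x0,y0)
cv2.imwrite('pics/s3c.png',cv2.resize(cv2.imread('pics/s3.png')[y0:y0+100,x0:x0+100],(600,600),interpolation=2))"
```

```text
[ 0.23210366 -0.50844513  0.46377514] [ 0.47607954  0.68634708  0.53647729 -0.1202833 ] [-1.50468063 -0.07379889  1.9998036   0.95857484  0.36647067 -2.0235364 ] 0.5086646652634904
[[ 0.3954481   0.85094808  0.34569954]
 [ 0.62189041  0.02891922 -0.78257012]
 [-0.6759239   0.52445309 -0.5177604 ]]
cap px [167.1881882  318.42512188]
117 268
```

View pics/s3c.png

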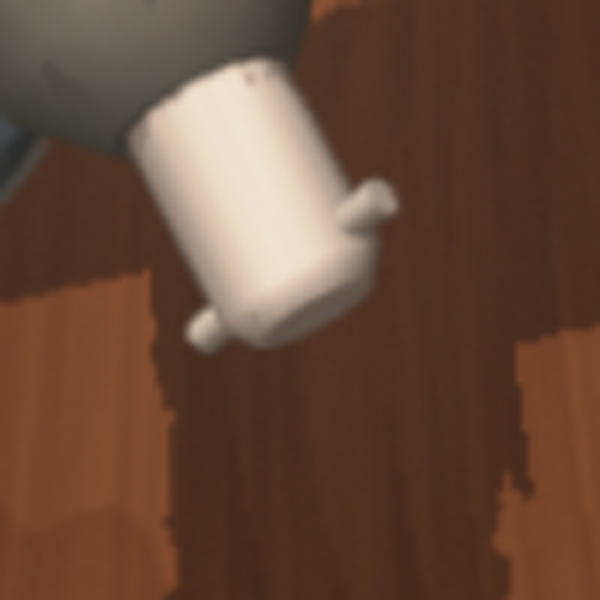

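The cap is in clear view with both pins: tips at crop (384,200) and (205,333), cap end centre near (315,308). The lamp is aligned with the tool.

```bash
cat > m3.py <<'E'
from h import *
from scipy.spatial.transform import Rotation as R
np.set_printoptions(precision=4,suppress=True)
s=load('s3');pos=np.array([.2321,-.5084,.4638]);q=[0.47608,0.68635,0.53648,-0.12028]
M=R.from_quat([q[1],q[2],q[3],q[0]]).as_matrix()
C=lambda x,y:(117+x/6,268+y/6)
pr=lambda X:(proj(s,X)-[117,268])*6
print('axis pred at 0,7,32 above cap',pr([pos+M[:,2]*(.078-k) for k in(0,.007,.032)]).tolist())
pt=pos+M[:,2]*.071;P=[]
for c in((384,200),(205,333)):
    o,d=ray(s,C(*c));P.append(o+d*((pt-o)@M[:,2])/(d@M[:,2]))
x=P[0]-P[1];print('len',np.linalg.norm(x),'tool coords',M.T@x,'mid off (tool)',M.T@((P[0]+P[1])/2-pt))
print('pin angle about tool z from tool x',np.degrees(np.arctan2(x@M[:,1],x@M[:,0])))
E
python3 m3.py
```

```text
axis pred at 0,7,32 above cap [[301.06496068437747, 302.16732611421094], [276.3973041020956, 255.71378646935045], [190.6620661825021, 93.65164891918096]]
len 0.031740878647836146 tool coords [-0.002   0.0317  0.    ] mid off (tool) [ 0.0092 -0.0032  0.    ]
pin angle about tool z from tool x 93.69869239989508
```

```bash
cat >> h.py <<'E'
from scipy.spatial.transform import Rotation as Ro
h_=np.array([-.9537,-.3009,0]);A=np.array([0,0,np.cos(np.radians(35))])+h_*np.sin(np.radians(35))
EY=np.array([-.3009,.9537,0]);EX=np.cross(EY,A)
MOUTH=np.array([.603,-.0487,.094])
def target(deg): # tool matrix, tool y at angle deg about A from EX
    y=Ro.from_rotvec(A*np.radians(deg)).apply(EX); return np.c_[np.cross(y,-A),y,-A]
def cur():
    st=manip.get_state();q=st['tool_rot'];return st,Ro.from_quat([q[1],q[2],q[3],q[0]]).as_matrix()
def goto(P,M):
    st,C=cur();d=P-st['position'];r=Ro.from_matrix(M@C.T).as_rotvec()
    print('pos',st['position'],'slide',(d/.3).round(4),'len mm',(1e3*np.linalg.norm(d)).round(1),'dr',(r/2).round(4),'deg',np.degrees(np.linalg.norm(r)).round(1),'joints',st['joints'].round(2))
E
cat >> m3.py <<'E'
pc=pos+M[:,2]*.071
J=(pr([pc+M[:,0]*.001,pc+M[:,2]*.001,pc+M[:,1]*.001])-pr([pc])).T
print('px per mm x,z,y',J)
o=np.array([18,8.]);print('dx,dz(mm)',np.linalg.solve(J[:,:2],o),'dy,dz',np.linalg.solve(J[:,[2,1]],o))
T=target(2);print(T);goto(MOUTH+A*.111,T)
E
python3 m3.py
```

```text
axis pred at 0,7,32 above cap [[301.06496068437747, 302.16732611421094], [276.3973041020956, 255.71378646935045], [190.6620661825021, 93.65164891918096]]
len 0.031740878647836146 tool coords [-0.002   0.0317  0.    ] mid off (tool) [ 0.0092 -0.0032  0.    ]
pin angle about tool z from tool x 93.69869239989508
px per mm x,z,y [[ 4.0587  3.506   6.052 ]
 [-0.2641  6.6072 -4.3281]]
dx,dz(mm) [3.2758 1.3418] dy,dz [1.6476 2.2901]
[[-0.328   0.7702  0.547 ]
 [ 0.9445  0.2796  0.1726]
 [-0.02    0.5733 -0.8192]]
pos [ 0.2321 -0.5084  0.4638] slide [ 1.0339  1.4686 -0.9295] len mm 606.7 dr [0.3779 0.0449 0.3947] deg 62.8 joints [-1.5  -0.07  2.    0.96  0.37 -2.02]
```

Request:
drive_tool --slide '[[0.1, 0.08, -0.057], [0.1, 0.08, -0.057], [0.1, 0.08, -0.057], [0.1, 0.08, -0.057], [0.1, 0.08, -0.057], [0.1, 0.08, -0.057], [0.0456, 0.15, -0.057], [0.0456, 0.15, -0.057]]' --dr '[[0.0378, 0.0045, 0.0395], [0.0378, 0.0045, 0.0395], [0.0378, 0.0045, 0.0395], [0.0378, 0.0045, 0.0395], [0.0378, 0.0045, 0.0395], [0.0378, 0.0045, 0.0395], [0.0378, 0.0045, 0.0395], [0.0378, 0.0045, 0.0395]]' --jaw '[1, 1, 1, 1, 1, 1, 1, 1]'

```text
t: 12.3
position: [0.4402, -0.2738, 0.3268]
tool_rot: [0.247, 0.592, 0.748, 0.171]
contact_force: [0.3, -0.5, -2.3]
finger_gap: 0.51
grip_force: 61.5
```

```bash
python3 -c "
from h import *
goto(MOUTH+A*.18,target(2))"
```

```text
pos [ 0.4402138  -0.27376793  0.32675098] slide [ 0.2144  0.6467 -0.2843] len mm 221.5 dr [0.0747 0.0089 0.0772] deg 12.4 joints [-1.07  0.12  1.95  0.7   0.85 -1.72]
```

Request:
drive_tool --slide '[[0.036, 0.108, -0.047], [0.036, 0.108, -0.047], [0.036, 0.108, -0.047], [0.036, 0.108, -0.047], [0.036, 0.108, -0.047], [0.036, 0.108, -0.047], [0, 0, 0], [0, 0, 0]]' --dr '[[0.0187, 0.0022, 0.0193], [0.0187, 0.0022, 0.0193], [0.0187, 0.0022, 0.0193], [0.0187, 0.0022, 0.0193], [0, 0, 0], [0, 0, 0], [0, 0, 0], [0, 0, 0]]' --jaw '[1, 1, 1, 1, 1, 1, 1, 1]'

```text
t: 13.1
position: [0.5045, -0.0797, 0.2423]
tool_rot: [0.183, 0.551, 0.779, 0.238]
contact_force: [0.4, -0.6, -0.9]
finger_gap: 0.514
grip_force: 61.6
```

```bash
python3 -c "
from h import *
goto(MOUTH+A*.107,target(2))"
```

```text
pos [ 0.5044727  -0.07969543  0.24225721] slide [ 0.1333  0.0418 -0.202 ] len mm 73.7 dr [ 0.0011 -0.      0.0007] deg 0.1 joints [-0.67  0.26  2.09  0.93  0.63 -1.74]
```

Request:
drive_tool --slide '[[0.0333, 0.0105, -0.0505], [0.0333, 0.0105, -0.0505], [0.0333, 0.0105, -0.0505], [0.0333, 0.0105, -0.0505], [0, 0, 0], [0, 0, 0], [0, 0, 0], [0, 0, 0]]' --dr '[[0, 0, 0], [0, 0, 0], [0, 0, 0], [0, 0, 0], [0, 0, 0], [0, 0, 0], [0, 0, 0], [0, 0, 0]]' --jaw '[1, 1, 1, 1, 1, 1, 1, 1]'

```text
t: 13.9
position: [0.5442, -0.0683, 0.1828]
tool_rot: [0.184, 0.551, 0.778, 0.238]
contact_force: [-0.6, 0.1, -0.9]
finger_gap: 0.511
grip_force: 61.6
```

```bash
cat > look.py <<'E'
from h import *
import sys
tag=sys.argv[1]; np.set_printoptions(precision=4,suppress=True)
goto(MOUTH+A*.107,target(2)); st,C=cur();p=st['position']
im=np.mean([viewer.snapshot('side')['img'].astype(float) for _ in range(4)],0).astype(np.uint8)[:,:,::-1]
s=snap('side',tag);t=snap('top',tag+'t');tm=cv2.imread(f'pics/{tag}t.png')
z=10;u0,v0=348-20,212-30
B=np.zeros((600,800,3),np.uint8)
B[:,:400]=cv2.warpAffine(im,np.float32([[z,0,-z*u0],[0,z,-z*v0]]),(400,600),flags=2)
B[:,400:]=cv2.warpAffine(tm,np.float32([[z,0,-z*325],[0,z,-z*155]]),(400,600),flags=2)
cv2.imwrite(f'pics/{tag}c.png',B)
X=[MOUTH]+[p+C[:,2]*(.078-k) for k in(0,.007,.032)]
print('side crop mouth,cap0,7,32',((proj(s,X)-[u0,v0])*z).round(0).tolist());print('top',((proj(t,X)-[325,155])*z+[400,0]).round(0).tolist())
E
python3 look.py s4
```

```text
pos [ 0.5442 -0.0683  0.1828] slide [ 0.001   0.0037 -0.0038] len mm 1.6 dr [0.0013 0.0008 0.002 ] deg 0.3 joints [-0.58  0.43  2.08  1.17  0.5  -1.94]
side crop mouth,cap0,7,32 [[202.0, 418.0], [148.0, 353.0], [134.0, 337.0], [83.0, 279.0]]
top [[607.0, 354.0], [637.0, 398.0], [643.0, 409.0], [664.0, 450.0]]
```

View pics/s4c.png

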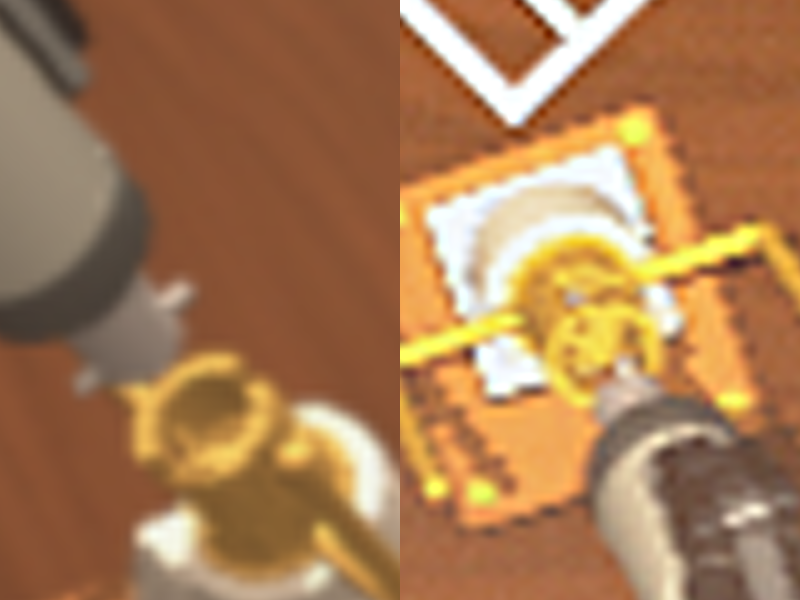

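Side crop: pin tips at (185,293) and (85,382), midpoint (135,337), against a predicted (134,337). The slots at (258,372) and (150,465) are parallel to the pins within about 1°. The mouth lies on the lamp axis to within 1 mm, so I'm going in.

```bash
python3 -c "
from h import *
m=MOUTH-EX*.0006+EY*.0003
goto(m+A*.074,target(2)); goto(m+A*.064,target(2))"
```

```text
pos [ 0.54411136 -0.06758498  0.18209816] slide [ 0.0595  0.0208 -0.0928] len mm 33.6 dr [0.0009 0.0003 0.0016] deg 0.2 joints [-0.58  0.43  2.08  1.17  0.5  -1.94]
pos [ 0.54411136 -0.06758498  0.18209816] slide [ 0.0777  0.0266 -0.1201] len mm 43.6 dr [0.0009 0.0003 0.0016] deg 0.2 joints [-0.58  0.43  2.08  1.17  0.5  -1.94]
```

Request:
drive_tool --slide '[[0.0099, 0.0035, -0.0155], [0.0099, 0.0035, -0.0155], [0.0099, 0.0035, -0.0155], [0.0099, 0.0035, -0.0155], [0.0099, 0.0035, -0.0155], [0.0099, 0.0035, -0.0155], [0, 0, 0], [0, 0, 0]]' --dr '[[0, 0, 0], [0, 0, 0], [0, 0, 0], [0, 0, 0], [0, 0, 0], [0, 0, 0], [0, 0, 0], [0, 0, 0]]' --jaw '[1, 1, 1, 1, 1, 1, 1, 1]' --newtons 80

```text
t: 15.0
position: [0.5621, -0.0615, 0.1537]
tool_rot: [0.183, 0.552, 0.778, 0.238]
contact_force: [0.2, -0.3, -0.4]
finger_gap: 0.509
grip_force: 81.3
```

```bash
sed -i 's/A\*.107/A*.064/' look.py; python3 look.py s5; python3 -c "
from h import *
st=manip.get_state();print('F',st['contact_force'],'axis',st['contact_force']@A,'off',(st['position']-MOUTH)@np.c_[EX,EY,A])"
```

```text
pos [ 0.5621 -0.0615  0.1537] slide [ 0.0197  0.006  -0.0242] len mm 9.5 dr [ 0.001  -0.      0.0017] deg 0.2 joints [-0.54  0.51  2.07  1.3   0.46 -2.05]
side crop mouth,cap0,7,32 [[202.0, 418.0], [208.0, 431.0], [195.0, 416.0], [147.0, 360.0]]
top [[607.0, 354.0], [604.0, 350.0], [610.0, 361.0], [631.0, 399.0]]
F [ 0.59349573 -1.06166528 -0.92304898] axis -0.897539489021459 off [-0.00072701  0.00029883  0.07392915]
```

View pics/s5c.png

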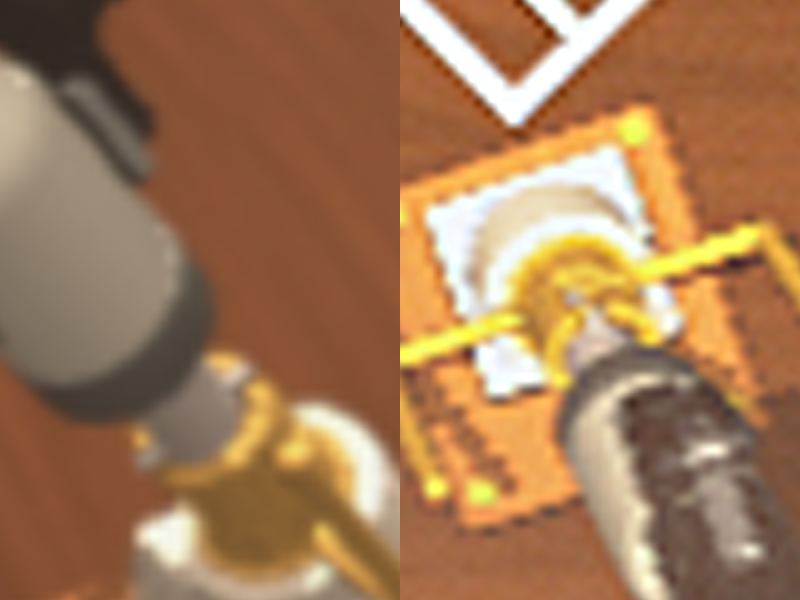

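The cap is in the mouth with no contact force, pins at the slots (238,370) and (148,455). Pushing down the axis.

Request:
drive_tool --slide '[[0.007, 0.0022, -0.0105], [0.007, 0.0022, -0.0105], [0.007, 0.0022, -0.0105], [0.007, 0.0022, -0.0105], [0.007, 0.0022, -0.0105], [0.007, 0.0022, -0.0105], [0, 0, 0], [0, 0, 0]]' --dr '[[0, 0, 0], [0, 0, 0], [0, 0, 0], [0, 0, 0], [0, 0, 0], [0, 0, 0], [0, 0, 0], [0, 0, 0]]' --jaw '[1, 1, 1, 1, 1, 1, 1, 1]' --newtons 100

```text
t: 16.1
position: [0.5746, -0.0577, 0.1356]
tool_rot: [0.184, 0.552, 0.778, 0.238]
contact_force: [-6.6, -5.3, 10.0]
finger_gap: 0.505
grip_force: 102.0
```

```bash
cat > st.py <<'E'
from h import *
st,C=cur();y=C[:,1];x=C[:,0]
print('t',st['t'],'F EX,EY,A',(st['contact_force']@np.c_[EX,EY,A]).round(1),'M',(st['moment']@np.c_[EX,EY,A]).round(2),'off',((st['position']-MOUTH)@np.c_[EX,EY,A]*1e3).round(2),'ang',np.degrees(np.arctan2(y@EY,y@EX)).round(1),'tilt err',np.degrees(np.arccos(-C[:,2]@A)).round(2),'gap',round(st['finger_gap'],3),'j',st['joints'].round(2))
E
python3 st.py
```

```text
t 16.1 F EX,EY,A [-0.8 -3.  12.7] M [-0.57  0.36 -0.  ] off [-5.700e-01 -5.000e-02  5.114e+01] ang 1.9 tilt err nan gap 0.505 j [-0.52  0.56  2.05  1.39  0.44 -2.12]st.py:3: RuntimeWarning: invalid value encountered in arccos
  print('t',st['t'],'F EX,EY,A',(st['contact_force']@np.c_[EX,EY,A]).round(1),'M',(st['moment']@np.c_[EX,EY,A]).round(2),'off',((st['position']-MOUTH)@np.c_[EX,EY,A]*1e3).round(2),'ang',np.degrees(np.arctan2(y@EY,y@EX)).round(1),'tilt err',np.degrees(np.arccos(-C[:,2]@A)).round(2),'gap',round(st['finger_gap'],3),'j',st['joints'].round(2))
```

Force 12.7 N and depth 51 mm both match pins at about 20 mm. Turning clockwise.

Request:
drive_tool --slide '[[0, 0, 0], [0, 0, 0], [0, 0, 0], [0, 0, 0], [0, 0, 0], [0, 0, 0], [0, 0, 0], [0, 0, 0]]' --dr '[[0.0387, 0.0122, -0.0579], [0.0387, 0.0122, -0.0579], [0.0387, 0.0122, -0.0579], [0.0387, 0.0122, -0.0579], [0.0387, 0.0122, -0.0579], [0.0387, 0.0122, -0.0579], [0.0387, 0.0122, -0.0579], [0, 0, 0]]' --jaw '[1, 1, 1, 1, 1, 1, 1, 1]'

```text
t: 16.9
position: [0.574, -0.0568, 0.1355]
tool_rot: [0.046, 0.855, 0.422, 0.296]
contact_force: [-8.1, -3.0, 9.7]
finger_gap: 0.504
grip_force: 102.0
```

```bash
python3 -W ignore st.py
```

```text
t 16.9 F EX,EY,A [-1.5 -0.4 12.9] M [-0.17  0.39 -0.  ] off [-0.82  1.   51.28] ang -55.0 tilt err nan gap 0.504 j [-0.52  0.55  2.05  1.37  0.44 -1.12]
```

Request:
drive_tool --slide '[[0, 0, 0], [0, 0, 0], [0, 0, 0], [0, 0, 0], [0, 0, 0], [0, 0, 0], [0, 0, 0], [0, 0, 0]]' --dr '[[0.024, 0.0075, -0.036], [0.024, 0.0075, -0.036], [0.024, 0.0075, -0.036], [0.012, 0.0038, -0.018], [0, 0, 0], [0, 0, 0], [0, 0, 0], [0, 0, 0]]' --jaw '[1, 1, 1, 1, 1, 1, 1, 1]'

```text
t: 17.7
position: [0.5737, -0.0566, 0.1353]
tool_rot: [0.0, 0.909, 0.289, 0.299]
contact_force: [-6.9, -4.4, 11.2]
finger_gap: 0.506
grip_force: 102.1
```

```bash
python3 -W ignore st.py
```

```text
t 17.7 F EX,EY,A [-0.1 -2.1 13.7] M [0.31 0.89 0.51] off [-1.15  1.27 51.2 ] ang -72.2 tilt err nan gap 0.506 j [-0.52  0.55  2.05  1.37  0.44 -0.82]
```

The stop is felt (0.5 N·m at 74°). Easing up into the notches.

Request:
drive_tool --slide '[[-0.0027, -0.00086, 0.0041], [-0.0027, -0.00086, 0.0041], [-0.0027, -0.00086, 0.0041], [-0.0027, -0.00086, 0.0041], [-0.0027, -0.00086, 0.0041], [0, 0, 0], [0, 0, 0], [0, 0, 0]]' --dr '[[0, 0, 0], [-0.0048, -0.0015, 0.0072], [-0.0048, -0.0015, 0.0072], [0, 0, 0], [0, 0, 0], [0, 0, 0], [0, 0, 0], [0, 0, 0]]' --jaw '[1, 1, 1, 1, 1, 1, 1, 1]'

```text
t: 18.5
position: [0.5719, -0.0575, 0.1377]
tool_rot: [0.004, 0.904, 0.305, 0.298]
contact_force: [19.7, 3.9, -30.0]
finger_gap: 0.506
grip_force: 111.0
```

```bash
python3 -W ignore st.py
```

```text
t 18.5 F EX,EY,A [ -0.9  -2.2 -36. ] M [-0.26  0.44  0.3 ] off [-1.42  0.97 54.37] ang -70.3 tilt err 0.2 gap 0.506 j [-0.52  0.55  2.05  1.35  0.45 -0.83]
```

The pull of −36 N after only 3 mm of rise means the pins are still under the catch, so I'll push back down and turn further.

Request:
drive_tool --slide '[[0.0027, 0.00086, -0.0041], [0.0027, 0.00086, -0.0041], [0.0027, 0.00086, -0.0041], [0.0027, 0.00086, -0.0041], [0.0027, 0.00086, -0.0041], [0, 0, 0], [0, 0, 0], [0, 0, 0]]' --dr '[[0, 0, 0], [0, 0, 0], [0, 0, 0], [0, 0, 0], [0, 0, 0], [0.0096, 0.003, -0.0143], [0, 0, 0], [0, 0, 0]]' --jaw '[1, 1, 1, 1, 1, 1, 1, 1]' --newtons 120

```text
t: 19.3
position: [0.5721, -0.0571, 0.1373]
tool_rot: [0.002, 0.909, 0.289, 0.3]
contact_force: [-19.8, -8.3, 26.4]
finger_gap: 0.505
grip_force: 129.6
```

```bash
python3 -W ignore st.py
```

```text
t 19.3 F EX,EY,A [-2.4 -2.  33.9] M [0.43 1.26 0.81] off [-1.43  1.26 53.81] ang -72.2 tilt err nan gap 0.505 j [-0.52  0.55  2.06  1.37  0.44 -0.82]
```

Request:
drive_tool --slide '[[0, 0, 0], [0, 0, 0], [0, 0, 0], [0, 0, 0], [0, 0, 0], [0, 0, 0], [0, 0, 0], [0, 0, 0]]' --dr '[[0.0096, 0.003, -0.0143], [0, 0, 0], [0.0096, 0.003, -0.0143], [0, 0, 0], [0, 0, 0], [0, 0, 0], [0, 0, 0], [0, 0, 0]]' --jaw '[1, 1, 1, 1, 1, 1, 1, 1]'

```text
t: 20.1
position: [0.5722, -0.0573, 0.1372]
tool_rot: [-0.009, 0.919, 0.257, 0.3]
contact_force: [-19.5, -8.8, 26.4]
finger_gap: 0.5
grip_force: 129.7
```

```bash
python3 -W ignore st.py
```

```text
t 20.1 F EX,EY,A [-2.3 -2.5 33.8] M [0.61 1.47 0.59] off [-1.45  1.05 53.72] ang -76.3 tilt err nan gap 0.5 j [-0.52  0.55  2.06  1.37  0.44 -0.75]
```

Position and force don't fit together, so the grip may have slipped along the lamp. I'll measure the lamp's depth numerically from the collar edge, compared with the earlier frame.

```bash
cat > depth.py <<'E'
from h import *
import sys
np.set_printoptions(precision=1,suppress=True,linewidth=200)
# brightness profile along the socket axis (mm above mouth), a few lines around axis on camera side
def prof(s,lat):
    g=cv2.GaussianBlur(cv2.cvtColor(s['img'],cv2.COLOR_RGB2GRAY),(0,0),.6).astype(np.float32)
    k=np.arange(-5,110,.5)/1e3
    n=-EY*.6+EX*0 # towards the camera side
    p=proj(s,MOUTH+np.outer(k,A)+lat).astype(np.float32)
    return k*1e3,cv2.remap(g,p[:,:1],p[:,1:],1)[:,0]
def edge(s):
    # body->collar edge (light to dark going to the mouth) : strongest rising step between 5 and 75 mm
    r=[]
    for l in(-.010,-.005,0,.005,.010):
        k,f=prof(s,EX*l); d=np.gradient(cv2.GaussianBlur(f[:,None],(1,9),1.5)[:,0]); m=(k>0)&(k<70)
        r.append((k[m][d[m].argmax()],round(float(d[m].max()),1)))
    return r
for n in('s4','s5'): print(n,edge(load(n)))
s=snap('side',sys.argv[1]);print('now',edge(s))
E
python3 depth.py s6
```

```text
s4 [(np.float64(69.5), 3.4), (np.float64(13.0), 4.5), (np.float64(12.5), 4.5), (np.float64(11.0), 5.4), (np.float64(5.5), 5.1)]
s5 [(np.float64(35.5), 3.3), (np.float64(33.0), 3.4), (np.float64(32.0), 3.6), (np.float64(33.5), 3.8), (np.float64(34.5), 3.8)]
now [(np.float64(15.0), 3.3), (np.float64(12.5), 3.4), (np.float64(11.0), 3.6), (np.float64(11.0), 3.7), (np.float64(13.0), 3.6)]
```

The lamp sits at about 19 mm depth, and there is a 1–1.5 N·m tilting moment jamming it in the bore. It is captive in the slot, so I'll let go to release the jam and see where it settles.

Request:
drive_tool --slide '[[-0.0027, -0.00086, 0.0041], [-0.0027, -0.00086, 0.0041], [0, 0, 0], [0, 0, 0], [0, 0, 0], [0, 0, 0], [0, 0, 0], [0, 0, 0]]' --dr '[[0, 0, 0], [0, 0, 0], [0, 0, 0], [0, 0, 0], [0, 0, 0], [0, 0, 0], [0, 0, 0], [0, 0, 0]]' --jaw '[1, 1, 0.3, -0.3, -0.3, -0.3, -0.3, -0.3]'

```text
t: 20.95
position: [0.573, -0.0576, 0.1375]
tool_rot: [-0.01, 0.919, 0.255, 0.3]
contact_force: [0.1, 0.1, -0.1]
finger_gap: 0.646
grip_force: 0.0
```

```bash
python3 -W ignore st.py; python3 depth.py s7; python3 -c "
from h import *
B=np.zeros((400,800,3),np.uint8)
for k,(n,x,y) in enumerate((('side',300,145),('top',310,155))):
    im=viewer.snapshot(n)['img'][:,:,::-1]
    B[:,400*k:400*k+400]=cv2.resize(im[y:y+80,x:x+80],(400,400),interpolation=2)
cv2.imwrite('pics/s7c.png',B)"
```

```text
t 20.95 F EX,EY,A [ 0.   0.1 -0.2] M [-0.02  0.33 -0.03] off [-0.63  0.5  53.6 ] ang -76.4 tilt err nan gap 0.646 j [-0.52  0.55  2.05  1.36  0.45 -0.74]
s4 [(np.float64(69.5), 3.4), (np.float64(13.0), 4.5), (np.float64(12.5), 4.5), (np.float64(11.0), 5.4), (np.float64(5.5), 5.1)]
s5 [(np.float64(35.5), 3.3), (np.float64(33.0), 3.4), (np.float64(32.0), 3.6), (np.float64(33.5), 3.8), (np.float64(34.5), 3.8)]
now [(np.float64(16.5), 3.1), (np.float64(14.0), 3.3), (np.float64(11.0), 3.4), (np.float64(11.0), 3.4), (np.float64(10.5), 3.6)]
```

View pics/s7c.png

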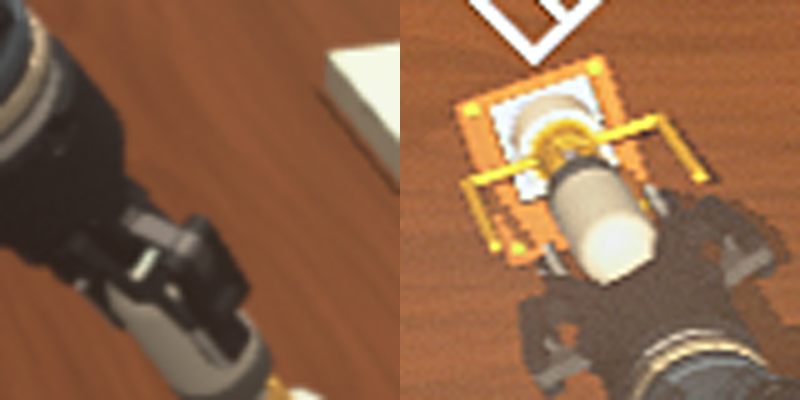

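The lamp is free of the pads, but it stayed down and seems to lean to the right in the top view. I'll back the gripper off along the axis to see and measure its axis.

Request:
drive_tool --slide '[[0, 0, 0], [0, 0, 0], [0, 0, 0], [-0.045, -0.0145, 0.068], [-0.045, -0.0145, 0.068], [-0.045, -0.0145, 0.068], [0, 0, 0], [0, 0, 0]]' --dr '[[0, 0, 0], [0, 0, 0], [0, 0, 0], [0, 0, 0], [0, 0, 0], [0, 0, 0], [0, 0, 0], [0, 0, 0]]' --jaw '[-1, -1, -1, -1, -1, -1, -1, -1]'

```text
t: 21.9
position: [0.5326, -0.0712, 0.1991]
tool_rot: [-0.01, 0.919, 0.255, 0.3]
contact_force: [0.4, -0.8, 0.2]
finger_gap: 0.999
grip_force: 0.0
```

```bash
python3 -W ignore st.py; cat > axis.py <<'E'
from h import *
import sys
np.set_printoptions(precision=4,suppress=True)
V={}
for n in('side','top'):
    s=snap(n,sys.argv[1]+n); im=s['img']; hsv=cv2.cvtColor(im,cv2.COLOR_RGB2HSV)
    # expected body outline 46..118 mm along lamp, pins ~18 below mouth (cap end 25 below)
    c=proj(s,[MOUTH+A*k for k in(.025,.09)])
    m=cv2.inRange(hsv,(0,0,75),(180,95,255)); z=np.zeros_like(m); cv2.line(z,tuple(map(int,c[0])),tuple(map(int,c[1])),255,26 if n=='top' else 36); m&=z
    L=cv2.connectedComponentsWithStats(m); k=1+L[2][1:,4].argmax(); q=np.argwhere(L[1]==k)[:,::-1].astype(np.float32)
    V[n]=s; ax=(c[1]-c[0]);ln=np.linalg.norm(ax);ax/=ln;nr=np.array([-ax[1],ax[0]])
    a=(q-c[0])@ax;b=(q-c[0])@nr
    mid=[(x,round(float((b[(a>=x)&(a<x+2)].max()+b[(a>=x)&(a<x+2)].min())/2),1),round(float(np.ptp(b[(a>=x)&(a<x+2)])),1)) for x in np.arange(np.floor(a.min()),a.max()-1,2)]
    print(n,'axis px len',ln.round(1),'mid offsets (along,perp,width):',mid)
E
python3 axis.py s8
```

```text
t 21.9 F EX,EY,A [ 0.2 -0.8  0.1] M [ 0.03  0.24 -0.02] off [ -0.23  -0.25 128.43] ang -76.4 tilt err nan gap 0.999 j [-0.61  0.38  2.09  1.09  0.53 -0.51]
side axis px len 20.2 mid offsets (along,perp,width): [(np.float64(-12.0), -0.4, 5.0), (np.float64(-10.0), -0.2, 8.5), (np.float64(-8.0), -1.1, 10.0), (np.float64(-6.0), -0.9, 14.9), (np.float64(-4.0), -0.6, 16.9), (np.float64(-2.0), -0.8, 18.4), (np.float64(0.0), -0.9, 19.8), (np.float64(2.0), -1.0, 19.8), (np.float64(4.0), -1.1, 19.8), (np.float64(6.0), -1.3, 19.9), (np.float64(8.0), -1.4, 19.8), (np.float64(10.0), -1.5, 19.9), (np.float64(12.0), -1.7, 19.8), (np.float64(14.0), -1.8, 19.9), (np.float64(16.0), -1.6, 20.6), (np.float64(18.0), -1.7, 20.6), (np.float64(20.0), -1.9, 20.6), (np.float64(22.0), -2.0, 20.6), (np.float64(24.0), -3.2, 17.0), (np.float64(26.0), -2.6, 17.0), (np.float64(28.0), -2.4, 16.3), (np.float64(30.0), -1.5, 14.1), (np.float64(32.0), 0.6, 9.9)]
top axis px len 12.1 mid offsets (along,perp,width): [(np.float64(-11.0), 4.2, 9.8), (np.float64(-9.0), 1.4, 18.4), (np.float64(-7.0), 1.6, 20.6), (np.float64(-5.0), -0.9, 14.3), (np.float64(-3.0), -0.4, 14.4), (np.float64(-1.0), 0.6, 15.2), (np.float64(1.0), 0.2, 15.2), (np.float64(3.0), 0.5, 15.6), (np.float64(5.0), 0.6, 15.6), (np.float64(7.0), 0.7, 15.6), (np.float64(9.0), 0.3, 16.5), (np.float64(11.0), 0.6, 16.1), (np.float64(13.0), 0.5, 16.6), (np.float64(15.0), 0.3, 16.1), (np.float64(17.0), 0.2, 15.6), (np.float64(19.0), -0.2, 13.0), (np.float64(21.0), 0.1, 8.9)]
```

The lamp is captive, about 17–18 mm deep and leaning only about 2°, so it sits under the catch and is not locked. The earlier "stop" was a tilt jam. I'll regrip it as it sits, push and turn further.

Request:
drive_tool --slide '[[0.026, 0.0091, -0.0408], [0.026, 0.0091, -0.0408], [0.026, 0.0091, -0.0408], [0.026, 0.0091, -0.0408], [0.026, 0.0091, -0.0408], [0, 0, 0], [0, 0, 0], [0, 0, 0]]' --dr '[[0, 0, 0], [0, 0, 0], [0, 0, 0], [0, 0, 0], [0, 0, 0], [0, 0, 0], [0, 0, 0], [0, 0, 0]]' --jaw '[-1, -1, -1, -1, -1, 0, 1, 1]' --newtons 80

```text
t: 22.8
position: [0.5714, -0.0574, 0.1375]
tool_rot: [-0.01, 0.919, 0.255, 0.299]
contact_force: [-3.1, -4.0, 9.3]
finger_gap: 0.515
grip_force: 43.0
```

Request:
drive_tool --slide '[[0, 0, 0], [0, 0, 0], [0, 0, 0], [0, 0, 0], [0.0055, 0.0017, -0.0082], [0, 0, 0], [0, 0, 0], [0, 0, 0]]' --dr '[[0, 0, 0], [0, 0, 0], [0, 0, 0], [0, 0, 0], [0, 0, 0], [0, 0, 0], [0, 0, 0], [0, 0, 0]]' --jaw '[1, 1, 1, 1, 1, 1, 1, 1]'

```text
t: 23.6
position: [0.5729, -0.057, 0.1355]
tool_rot: [-0.01, 0.919, 0.255, 0.3]
contact_force: [-4.4, -2.3, 5.9]
finger_gap: 0.507
grip_force: 82.0
```

```bash
python3 -W ignore st.py
```

```text
t 23.6 F EX,EY,A [-0.6 -0.9  7.7] M [-0.08  0.43  0.04] off [-1.73  1.17 51.82] ang -76.4 tilt err nan gap 0.507 j [-0.52  0.55  2.05  1.38  0.44 -0.75]
```

Request:
drive_tool --slide '[[0.0027, 0.00086, -0.0041], [0.0027, 0.00086, -0.0041], [0.0027, 0.00086, -0.0041], [0, 0, 0], [0, 0, 0], [0, 0, 0], [0, 0, 0], [0, 0, 0]]' --dr '[[0, 0, 0], [0, 0, 0], [0, 0, 0], [0, 0, 0], [0, 0, 0], [0, 0, 0], [0, 0, 0], [0, 0, 0]]' --jaw '[1, 1, 1, 1, 1, 1, 1, 1]'

```text
t: 24.4
position: [0.5752, -0.0563, 0.1322]
tool_rot: [-0.01, 0.919, 0.255, 0.3]
contact_force: [-6.5, -2.7, 10.3]
finger_gap: 0.509
grip_force: 82.5
```

```bash
python3 -W ignore st.py; python3 depth.py s9
```

```text
t 24.4 F EX,EY,A [ 0.1 -0.6 12.5] M [-0.05  0.44  0.08] off [-1.69  1.18 47.85] ang -76.4 tilt err nan gap 0.509 j [-0.52  0.56  2.05  1.4   0.44 -0.77]
s4 [(np.float64(69.5), 3.4), (np.float64(13.0), 4.5), (np.float64(12.5), 4.5), (np.float64(11.0), 5.4), (np.float64(5.5), 5.1)]
s5 [(np.float64(35.5), 3.3), (np.float64(33.0), 3.4), (np.float64(32.0), 3.6), (np.float64(33.5), 3.8), (np.float64(34.5), 3.8)]
now [(np.float64(12.5), 3.2), (np.float64(11.0), 3.3), (np.float64(10.5), 3.7), (np.float64(10.0), 3.4), (np.float64(12.0), 3.2)]
```

Request:
drive_tool --slide '[[0, 0, 0], [0, 0, 0], [0, 0, 0], [0, 0, 0], [0, 0, 0], [0, 0, 0], [0, 0, 0], [0, 0, 0]]' --dr '[[0.0192, 0.006, -0.0286], [0, 0, 0], [0, 0, 0], [0, 0, 0], [0, 0, 0], [0, 0, 0], [0, 0, 0], [0, 0, 0]]' --jaw '[1, 1, 1, 1, 1, 1, 1, 1]'

```text
t: 25.25
position: [0.5752, -0.0562, 0.1322]
tool_rot: [-0.02, 0.927, 0.224, 0.299]
contact_force: [-6.6, -2.6, 9.4]
finger_gap: 0.511
grip_force: 82.2
```

```bash
python3 -W ignore st.py
```

```text
t 25.25 F EX,EY,A [-0.5 -0.5 11.8] M [-0.13  0.4   0.32] off [-1.62  1.23 47.76] ang -80.3 tilt err nan gap 0.511 j [-0.52  0.56  2.05  1.39  0.44 -0.7 ]
```

Request:
drive_tool --slide '[[0, 0, 0], [0, 0, 0], [0, 0, 0], [0, 0, 0], [0, 0, 0], [0, 0, 0], [0, 0, 0], [0, 0, 0]]' --dr '[[0.0192, 0.006, -0.0286], [0.0192, 0.006, -0.0286], [0, 0, 0], [0, 0, 0], [0, 0, 0], [0, 0, 0], [0, 0, 0], [0, 0, 0]]' --jaw '[1, 1, 1, 1, 1, 1, 1, 1]'

```text
t: 26.05
position: [0.5756, -0.0562, 0.1322]
tool_rot: [-0.041, 0.94, 0.159, 0.297]
contact_force: [-4.8, -3.7, 9.8]
finger_gap: 0.511
grip_force: 82.1
```

```bash
python3 -W ignore st.py
```

```text
t 26.05 F EX,EY,A [ 1.  -2.1 11.3] M [0.38 0.91 0.24] off [-1.36  1.11 47.61] ang -88.3 tilt err nan gap 0.511 j [-0.52  0.56  2.05  1.39  0.44 -0.56]
```

Request:
drive_tool --slide '[[-0.0027, -0.00086, 0.0041], [-0.0027, -0.00086, 0.0041], [0, 0, 0], [0, 0, 0], [0, 0, 0], [0, 0, 0], [0, 0, 0], [0, 0, 0]]' --dr '[[0, 0, 0], [0, 0, 0], [0, 0, 0], [0, 0, 0], [0, 0, 0], [0, 0, 0], [0, 0, 0], [0, 0, 0]]' --jaw '[1, 1, 1, 1, 1, 1, 1, 1]'

```text
t: 26.85
position: [0.5754, -0.0563, 0.1324]
tool_rot: [-0.042, 0.941, 0.159, 0.297]
contact_force: [12.4, 2.0, -14.5]
finger_gap: 0.509
grip_force: 87.6
```

```bash
python3 -W ignore st.py
```

```text
t 26.85 F EX,EY,A [  1.8  -1.8 -19. ] M [0.14 0.69 0.22] off [-1.48  1.05 47.86] ang -88.3 tilt err nan gap 0.509 j [-0.52  0.56  2.05  1.38  0.44 -0.55]
```

Request:
drive_tool --slide '[[-0.0027, -0.00086, 0.0041], [0, 0, 0], [0, 0, 0], [0, 0, 0], [0, 0, 0], [0, 0, 0], [0, 0, 0], [0, 0, 0]]' --dr '[[0, 0, 0], [0, 0, 0], [0, 0, 0], [0, 0, 0], [0, 0, 0], [0, 0, 0], [0, 0, 0], [0, 0, 0]]' --jaw '[1, 1, 1, 1, 1, 1, 1, 1]'

```text
t: 27.65
position: [0.5752, -0.0564, 0.1324]
tool_rot: [-0.043, 0.941, 0.16, 0.296]
contact_force: [21.0, 5.9, -27.1]
finger_gap: 0.506
grip_force: 89.8
```

```bash
python3 -W ignore st.py
```

```text
t 27.65 F EX,EY,A [  2.3  -0.7 -34.7] M [0.07 0.51 0.28] off [-1.55  0.98 47.99] ang -88.3 tilt err nan gap 0.506 j [-0.52  0.56  2.05  1.38  0.44 -0.54]
```

By the spring forces (7.7 N, then 12.5 N 4 mm lower), the lamp had been sitting locked near 12.5 mm when I let go. The sticking comes from torque and tilt friction. I'll relieve the torque and let go again so it springs up.

Request:
drive_tool --slide '[[0.0027, 0.00086, -0.0041], [0, 0, 0], [0, 0, 0], [0, 0, 0], [0, 0, 0], [0, 0, 0], [0, 0, 0], [0, 0, 0]]' --dr '[[0, 0, 0], [0, 0, 0], [0, 0, 0], [0, 0, 0], [0, 0, 0], [0, 0, 0], [0, 0, 0], [0, 0, 0]]' --jaw '[1, 0.3, -1, -1, -1, -1, -1, -1]'

```text
t: 28.45
position: [0.5738, -0.0565, 0.134]
tool_rot: [-0.042, 0.941, 0.158, 0.297]
contact_force: [0.9, -0.2, 0.2]
finger_gap: 1.0
grip_force: 0.0
```

Request:
drive_tool --slide '[[-0.045, -0.0145, 0.068], [-0.045, -0.0145, 0.068], [-0.045, -0.0145, 0.068], [-0.045, -0.0145, 0.068], [0, 0, 0], [0, 0, 0], [0, 0, 0], [0, 0, 0]]' --dr '[[0, 0, 0], [0, 0, 0], [0, 0, 0], [0, 0, 0], [0, 0, 0], [0, 0, 0], [0, 0, 0], [0, 0, 0]]' --jaw '[-1, -1, -1, -1, -1, -1, -1, -1]'

```text
t: 29.25
position: [0.5199, -0.0735, 0.2145]
tool_rot: [-0.043, 0.941, 0.158, 0.296]
contact_force: [-0.3, -0.4, -0.1]
finger_gap: 0.995
grip_force: 0.0
```

```bash
python3 -W ignore st.py; python3 axis.py s10 | cut -c1-1500; python3 - <<'E'
from h import *
from depth import edge
E
python3 - <<'E'
from h import *
# compare s8 (first release) and s10: image shift of lamp by phase/difference
for n,(x,y,w,h) in (('side',(320,170,45,60)),('top',(330,170,40,50))):
    a=load('s8'+n)['img'];b=load('s10'+n)['img']
    f=lambda i:np.float32(cv2.cvtColor(i[y:y+h,x:x+w],cv2.COLOR_RGB2GRAY))
    print(n,'meandiff',np.abs(f(a)-f(b)).mean().round(2),'shift',cv2.phaseCorrelate(f(a),f(b),cv2.createHanningWindow((w,h),cv2.CV_32F)))
    print('px for 10mm axial',(proj(load('s8'+n),[MOUTH+A*.06])-proj(load('s8'+n),[MOUTH+A*.05])).round(2))
E
```

```text
t 29.25 F EX,EY,A [-0.3 -0.3  0.2] M [ 0.03  0.25 -0.01] off [ -1.92   1.38 148.42] ang -88.5 tilt err nan gap 0.995 j [-0.63  0.34  2.09  1.03  0.57 -0.24]
side axis px len 20.2 mid offsets (along,perp,width): [(np.float64(-12.0), -0.4, 5.0), (np.float64(-10.0), -0.2, 8.5), (np.float64(-8.0), -0.3, 8.6), (np.float64(-6.0), 0.6, 11.9), (np.float64(-4.0), 0.8, 14.2), (np.float64(-2.0), -0.0, 17.1), (np.float64(0.0), -0.5, 19.2), (np.float64(2.0), -0.3, 19.8), (np.float64(4.0), -0.5, 19.8), (np.float64(6.0), -0.6, 19.8), (np.float64(8.0), -0.7, 19.9), (np.float64(10.0), -0.8, 19.8), (np.float64(12.0), -0.7, 20.6), (np.float64(14.0), -0.7, 20.6), (np.float64(16.0), -0.5, 19.9), (np.float64(18.0), -0.7, 19.8), (np.float64(20.0), -1.1, 20.6), (np.float64(22.0), -0.6, 20.5), (np.float64(24.0), -0.8, 20.6), (np.float64(26.0), -0.9, 19.1), (np.float64(28.0), -0.6, 16.9), (np.float64(30.0), -0.1, 16.9), (np.float64(32.0), 1.6, 13.5), (np.float64(34.0), 2.9, 10.7), (np.float64(36.0), 2.4, 10.0)]
top axis px len 12.1 mid offsets (along,perp,width): [(np.float64(-11.0), 4.2, 9.8), (np.float64(-9
[... 512 characters left out ...]
loat64(13.0), 4.5), (np.float64(12.5), 4.5), (np.float64(11.0), 5.4), (np.float64(5.5), 5.1)]
s5 [(np.float64(35.5), 3.3), (np.float64(33.0), 3.4), (np.float64(32.0), 3.6), (np.float64(33.5), 3.8), (np.float64(34.5), 3.8)]
side meandiff 10.77 shift ((13.350754492910312, -71.41621351964312), -0.0073677727028175636)
px for 10mm axial [[-2.04 -2.34]]
top meandiff 4.0 shift ((-0.42494362253180995, -0.3844234481480804), 0.9370027775764466)
px for 10mm axial [[0.9  1.62]]Traceback (most recent call last):
  File "<stdin>", line 2, in <module>
  File "depth.py", line 19, in <module>
    s=snap('side',sys.argv[1]);print('now',edge(s))
                  ~~~~~~~~^^^
IndexError: list index out of range
```

```bash
python3 depth.py s11 | tail -1; python3 -c "
from depth import *" s12 | tail -0; python3 - <<'E'
from h import *
for n in('s7','s8side','s9','s10side'):
    s=load(n);g=cv2.GaussianBlur(cv2.cvtColor(s['img'],cv2.COLOR_RGB2GRAY),(0,0),.6).astype(np.float32);r=[]
    for l in(-.008,-.004,0,.004,.008):
        k=np.arange(0,70,.5)/1e3;p=proj(s,MOUTH-EX*.0015+EY*.001+np.outer(k,A)+EX*l).astype(np.float32)
        f=cv2.GaussianBlur(cv2.remap(g,p[:,:1],p[:,1:],1),(1,9),1.5)[:,0];d=np.gradient(f);r.append(k[d.argmax()]*1e3)
    print(n,np.round(r,1),np.mean(r).round(1))
E
```

```text
now [(np.float64(20.5), 3.5), (np.float64(18.5), 3.5), (np.float64(17.5), 3.5), (np.float64(18.0), 3.6), (np.float64(20.0), 4.0)]
s7 [15.  12.5 11.   9.5  9.5] 11.5
s8side [18.  15.5 15.5 15.5 16. ] 16.1
s9 [10.5 10.   9.   9.   9.5] 9.6
s10side [19.5 17.5 17.  16.5 16.5] 17.4Exception ignored on flushing sys.stdout:
BrokenPipeError: [Errno 32] Broken pipe
```

The collar edge has risen to 18.9 mm, which puts the pins about 12.5 mm below the mouth, exactly the locked height, and the lamp is upright. I'll retreat a little more and hand in.

Request:
drive_tool --slide '[[-0.05, -0.016, 0.08], [-0.05, -0.016, 0.08], [0, 0, 0], [0, 0, 0], [0, 0, 0], [0, 0, 0], [0, 0, 0], [0, 0, 0]]' --dr '[[0, 0, 0], [0, 0, 0], [0, 0, 0], [0, 0, 0], [0, 0, 0], [0, 0, 0], [0, 0, 0], [0, 0, 0]]' --jaw '[-1, -1, -1, -1, -1, -1, -1, -1]'

```text
t: 30.25
position: [0.4899, -0.0832, 0.2628]
tool_rot: [-0.042, 0.941, 0.158, 0.297]
contact_force: [-1.1, 1.1, -0.8]
finger_gap: 0.995
grip_force: 0.0
```

```bash
python3 depth.py s13 | tail -1; python3 - <<'E'
from h import *
s=load('s13');t=snap('top','t13')
# ball of the white switch, dark blob near the off position
for im,X in((s,[.4105,.2903,.0747]),(t,[.4105,.2903,.0747])):
    u,v=proj(im,[X])[0]; print('off px',u.round(1),v.round(1),im['img'][int(v),int(u)])
print(manip.hand_in())
E
```

```text
now [(np.float64(20.5), 3.5), (np.float64(18.5), 3.5), (np.float64(17.5), 3.5), (np.float64(18.0), 3.6), (np.float64(20.5), 4.0)]
off px 242.4 172.6 [54 41 37]
off px 227.5 259.5 [106  84  81]
the job is handed in; nothing more can be done
None
```

The job is handed in at about 30 s of robot time: the switch went off first, then the lamp went into the socket. It needed a second grip and turn after jamming, and now measures at the locked height (pins about 12.5 mm below the mouth), released with the arm clear. The lock is inferred from that height, since the lamp's angle was not visible and I did not pull-test it.

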